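Latch the specimen carrier for transport

ROBOT

A 7-joint arm with a two-finger parallel gripper is mounted at the origin on the work surface. World frame = base frame: x ahead of the robot, y to its left, z up, the work surface at z = 0. Lengths are in m, angles in rad, forces in N, time in s.
With the tool pointing down it reaches from about 0.35 to 0.9 m from the base axis. Payload 8.1 kg.
Tool frame: the origin (TCP) lies midway between the tips of the shut fingers; the grasp point (between the pads) lies 19 mm behind it; z points along the fingers, y is the line along which they close (so a half turn about z gives the same grasp; the last joint's range is limited). The gripper opens to 92 mm and grips with 3 to 60 N. Pads are 19 mm wide; open, the fingers measure 130 mm over their backs; the gripper's body (75 mm by 190 mm) begins 47 mm behind the grasp point.
Start: joints at [1.099, 0.434, 0.025, 1.573, -0.012, 1.134, -0.075], TCP at [0.225, -0.583, 0.227] pointing down, gripper open.
Joint ranges: [-2.62, 2.62], [-0.44, 2.09], [-1.27, 1.32], [0.08, 2.57], [-1.32, 4.46], [0.12, 2], [-2.74, 2.74]. Speed limits (rad/s): [2.22, 2.22, 3.01, 3.01, 3.14, 3.14, 3.14].

INTERFACE

Orientations are given as a rotation vector (axis times angle).
In Python, from cell import arm gives the robot as it stands.
- The arm moves only by the tool send_rows, never from a script. Its argument "increments" is a list of rows, each a list of 3 entries, a list of its own where there are three numbers: the finger opening in cm, from 0 to 9.18, then the shift along the tool's x, y, z in cm, then the turn, a rotation vector about the tool's x, y, z in rad. A call has 1 to 5 rows; each row shifts and turns the commanded pose from where the row before left it, along the tool's axes as they then stand; what a row does not reach is not made up. A row lasts 1/10 s, in which the tool goes at most 50 mm and 8.59 degrees, less where a joint would pass 70% of its speed; a pose out of reach is approached as far as the arm can. A call is refused whole if a number of a shift passes 5 or a number of a turn 0.15, either way. A call with a gripper value outside its range is refused whole. The fingers move at their own pace and stop on an object; "force" is the grip in N (left out, the last holds). Time passes only in rows, so rows that do not move let the fingers close. It gives the time, the measured TCP pose, the force, the opening and the grip force at its end, in the units of the state.
- arm.observe(): the state, without advancing time (a new reading comes with each control period).
- arm.get_image(name): name is "scene" or "top" or "wrist"; returns the picture (420x560x3 uint8, red, green, blue); there is no depth.
- arm.camera_params(name): a dict with "camera_matrix" (3x3 intrinsics, pixels), "R" (3x3) and "t" (3): a world point X has camera coordinates R X + t. Camera axes: x right, y down, z forward; pixel columns grow to the right and rows downward; lengths in m; the calibration is good to about 2 mm. A picture is of the moment at which its call begins: read the wrist's pose just before it. camera_params takes no time and is no camera call; for the wrist camera it gives the pose at the moment of the call.
- arm.sign_off(): hands the job in; it is judged then, once.
The state is a dict: "clock": time; "joints": joint angles; "dq": joint speeds; "joint_efforts": joint torques, N m; "position": TCP position; "ee_rot": TCP orientation; "force": force on the tool from outside, world axes, zero at the start; "ft_torque": the same for the moment, N m; "width": opening from 0.0 (shut) to 1.0 (fully open); "gripper_force": force on a finger pad.
Only numpy, scipy, OpenCV 4.12 (cv2) and the standard library are available. Lean on these libraries where they do the work, as an engineer would, in place of code of your own. Each camera call takes 0.05 s, during which the arm holds its last target. There are 200 camera calls.

TASK

Close the specimen carrier for transport: push its blue cover fully shut, then hook the yellow-tabbed loop over the steel claws on the cover and press the red lever down past centre until it lies flat and holds the cover tight by itself. Be gentle: do not ram the cover, jam the loop or slam the lever, and leave the bottles and the tile alone.

Things in the scene. Friction and masses are not known exactly. Their poses are not given: they have to be found in the camera images.
- latch_pivot (a point): Pivot of the red latch lever, mid-plane of the latch, 16 mm above the deck of the white specimen carrier (320 x 170 x 75 mm tall, fixed to the bench). Axes: x level along the carrier from latch to cover (the cover opens to +x), y level across it and parallel to all latch hinges, z up. Offsets in the other entries are in these axes.
- cover (a joint): Opening of the blue sliding cover along +x, m: 0 = shut against a rigid stop, up to 0.045. It slides with about 2.5 N of friction and stays where left. The cover's top face lies 8 mm below latch_pivot.
- rib (a point): Middle of the top face of the black push rib on the cover. The rib is 14 mm thick (x), 90 mm long (y), its top 22 mm above the cover's top face. With the cover shut it is 150 mm to +x of latch_pivot. The cover runs on 73 mm beyond the rib's +x side: room to set down a finger and push to -x.
- seat (a point): Where the crossbar's centre sits when hooked in the cover's two steel claws; cover shut: 61 mm to +x of, 5 mm below latch_pivot. Claws 12 mm wide at y +-16 mm: wall 2.5 mm to -x of this point, lip on it ending 2.5 mm to +x, lip underside 4 mm and top 7 mm above, cover face 3 mm below. Mouth opens to +x: bring the crossbar down beyond the lip onto the cover, then draw it back to -x.
- lever (a joint): Angle of the red lever, rad. It points (50 deg + value) up from +x: 0.70 upright, 2.374 flat to -x on its stop (closed). 60 mm long from latch_pivot, 22 wide, 6 thick; stiff (0.05 N m), stays where left. The loop's pins are 18 mm from latch_pivot. Once hooked, the slack is gone near 1.2; then it takes up to 0.35 N m (7 N at 50 mm), passes centre near 2.2 and the loop's spring holds it down.
- lever_tip (a point): Free end of the red lever, 60 mm from latch_pivot, on its middle line.
- loop (a joint): Angle of the loop against the lever, rad. The loop points from its pins to its crossbar at (-10 degrees + lever + loop) from +x, measured upwards. Light friction (0.035 N m): it stays where left.
- crossbar (a point): Centre of the loop's steel crossbar, 5 mm thick, 52 mm long along y, 72 mm from the loop's pins. Its two side arms lie 26 mm either side of the middle. The crossbar is sprung: it can be drawn up to 12 mm further out along the loop (5500 N/m).
- tab (a point): Point in the yellow tab on the loop's crossbar, 26 mm above the crossbar and 6.5 mm outside it (loop axes: x from pins to crossbar, z square to it, upwards). Tab 12 mm wide along y (the grasp), 8 mm thick, 36 mm tall from the crossbar; it stands between the claws when hooked. Pinch its upper half only, or the fingers meet the claws (y +-10 to 22 mm).
- reagent_bottle: Bystander: amber bottle, 52 mm across, 105 mm tall; origin at the centre of its underside.
- dropper_bottle: Bystander: small clear bottle with blue collar and black bulb, 32 mm across, 81 mm tall; origin at the centre of its underside.
- spot_tile: Bystander: white spot tile, 130 x 90 x 12 mm; origin at the centre of its underside.

How it is judged:
By the outcome, as a careful person would: the job done as asked, in the order asked, and still so for the second after the job is handed in, with the robot touching nothing.
It also fails if it takes over 62 s, if anything falls off the work surface, if the arm or the gripper's body presses on something with over 40 N, if the wrist force passes 120 N, or if a joint passes its speed limit or range.

## Working session

There is one attempt and no reset: what is moved stays moved. The work goes in short steps, Python scripts to look and compute and a tool call to move; the robot and the scene stay as the last step left them, time stands still between calls to the robot, and variables do not carry over. Pictures are saved under pics/ and viewed, at most 10 in all, crops included, and the job is handed in when it is done.

Besides the shell and the picture viewer there is one more tool, called after "Request:" by a JSON object that holds its "op" and its "data", one argument or row to a line. send_rows: Moves the arm, as the interface text tells. Its arguments: {"type":"object","properties":{"increments":{"type":"array"},"force":{"type":"number"}},"required":["increments"]}

```bash
ls; mkdir -p pics; python3 - <<'E'
from cell import arm
import cv2
s=arm.observe();print(s)
for n in("scene","top"):
    im=arm.get_image(n);cv2.imwrite(f"pics/{n}0.png",im[:,:,::-1])
    p=arm.camera_params(n);print(n,p)
E
```

```text
pics
{'clock': 0.0, 'joints': array([ 1.09942853,  0.43519766,  0.02495709,  1.57412987, -0.01158315,
        1.13396617, -0.0750799 ]), 'dq': array([ 0.0005443 ,  0.00194983,  0.00028093, -0.00063377, -0.00088353,
       -0.00118183,  0.00065146]), 'joint_efforts': array([ 2.67633186e-04, -6.67854810e+01,  9.84998792e-01, -3.14472234e+01,
       -6.05512317e-02,  4.28642775e-02,  1.39217750e-04]), 'position': array([ 0.2250539 , -0.58251903,  0.22594784]), 'ee_rot': array([-3.08687874e+00, -5.75664272e-01,  6.76800205e-04]), 'force': array([ 0.4398369 , -0.61864742, -0.12948256]), 'ft_torque': array([ 0.00099462, -0.03925528,  0.0005263 ]), 'gripper_force': 0.0, 'width': 0.9960051319595954}
scene {'camera_matrix': array([[436.35690967,   0.        , 274.27331095],
       [  0.        , 436.35690967, 215.76647163],
       [  0.        ,   0.        ,   1.        ]]), 'R': array([[ 0.83998545,  0.54260737, -0.00130276],
       [ 0.43081876, -0.66838645, -0.6063454 ],
       [-0.32987823,  0.50876006, -0.79520033]]), 't': array([-0.49651242, -0.21648653,  1.07395941])}
top {'camera_matrix': array([[418.25094638,   0.        , 280.70421786],
       [  0.        , 418.25094638, 209.39896022],
       [  0.        ,   0.        ,   1.        ]]), 'R': array([[ 0.13172995, -0.99127013,  0.00554478],
       [-0.96466827, -0.12947832, -0.22945696],
       [ 0.22817176,  0.02487748, -0.97330301]]), 't': array([-0.12287776,  0.6350398 ,  0.72220537])}
```

View pics/scene0.png

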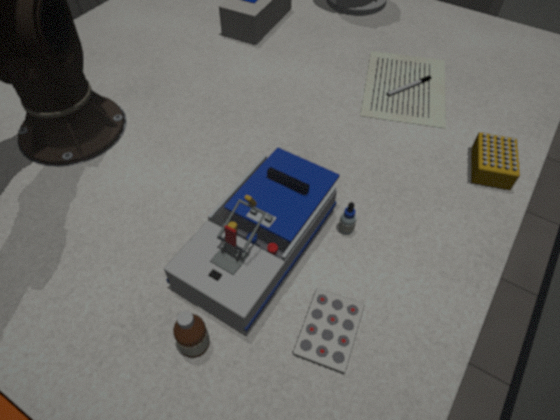

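View pics/top0.png

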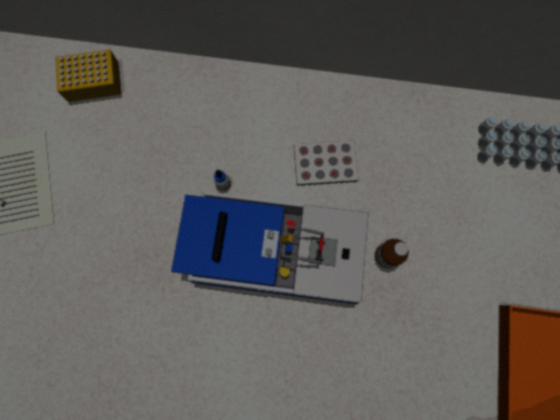

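The scene view shows the carrier with the rib near (288,180) and the red lever near (231,235). In the top view the rib is near (219,237) and the latch near (320,247). I'll triangulate the rib and enlarge the latch area.

```bash
cat > h.py <<'E'
import numpy as np, cv2
from cell import arm
def ray(p,uv):
    K,R,t=map(np.array,(p["camera_matrix"],p["R"],p["t"]))
    d=R.T@np.linalg.inv(K)@np.array([uv[0],uv[1],1.]); return -R.T@t, d/np.linalg.norm(d)
def plane(p,uv,z):
    o,d=ray(p,uv); return o+d*(z-o[2])/d[2]
def tri(*obs):
    A=np.zeros((3,3));b=np.zeros(3);L=[]
    for p,uv in obs:
        o,d=ray(p,uv);M=np.eye(3)-np.outer(d,d);A+=M;b+=M@o;L.append((o,M))
    X=np.linalg.solve(A,b); return X,[round(1e3*np.linalg.norm(M@(X-o)),1) for o,M in L]
def proj(p,X):
    c=np.array(p["camera_matrix"])@(np.array(p["R"])@X+p["t"]); return c[:2]/c[2]
E
python3 - <<'E'
from h import *
a=cv2.imread("pics/scene0.png");b=cv2.imread("pics/top0.png")
ca=a[165:285,190:310];cb=b[185:305,255:375]
cv2.imwrite("pics/z.png",np.hstack([cv2.resize(c,(400,400),interpolation=cv2.INTER_CUBIC) for c in(ca,cb)]))
for n,im,roi in(("scene",a,(255,160,320,205)),("top",b,(205,203,235,270))):
    x0,y0,x1,y1=roi;c=im[y0:y1,x0:x1].astype(int)
    m=(c.max(2)<60).astype(np.uint8)
    N,l,st,ce=cv2.connectedComponentsWithStats(m);i=1+st[1:,4].argmax()
    pts=np.argwhere(l==i)[:,::-1].astype(np.float32)
    print(n,st[i],ce[i]+[x0,y0],cv2.boxPoints(cv2.minAreaRect(pts))+[x0,y0])
E
```

```text
scene [ 12   8  42  27 481] [287.69230769 181.07068607] [[264.45853806 176.67316818]
 [269.14146614 166.52682781]
 [310.10731888 185.43414688]
 [305.4243927  195.5804863 ]]
top [  7   9  16  51 464] [219.25862069 236.61853448] [[210.32432556 261.05405426]
 [218.67567635 210.94594669]
 [227.91892052 212.48648834]
 [219.56756973 262.59459686]]
```

View pics/z.png

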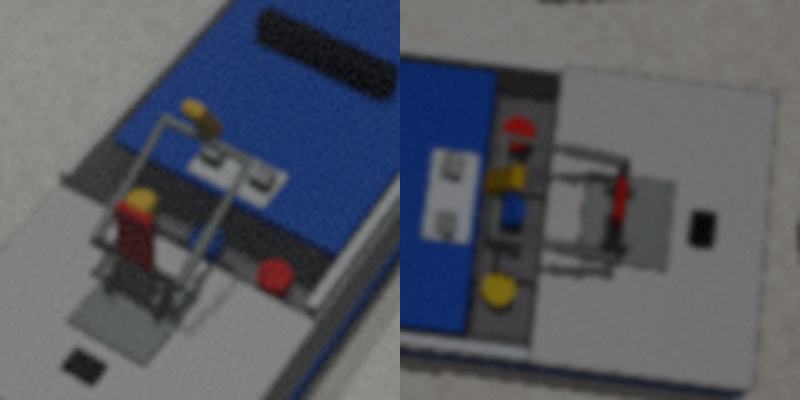

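The enlargement shows the open loop raised, with the tab at scene (251,200) and top (286,239). The lever stands upright, its tip at scene (231,227) and top (321,243). The claws are on the white plate.

```bash
python3 - <<'E'
from h import *
np.set_printoptions(precision=4,suppress=True)
S=arm.camera_params("scene");T=arm.camera_params("top")
def q(name,s,t):print(name,*tri((S,s),(T,t)))
f=1/3.3333
sc=lambda x,y:(190+x*f,165+y*f); tp=lambda x,y:(255+(x-400)*f,185+y*f)
q("rib",(287.7,181.07),(219.26,236.6))
q("tab",sc(200,115),tp(506,180))
q("levertop",sc(137,207),tp(620,195))
q("clawA",sc(211,156),tp(452,165)) 
q("clawB",sc(262,180),tp(447,225))
q("blackmark",sc(84,366),tp(702,229))
q("redcap",sc(276,276),tp(519,130))
q("loopcornerR",sc(245,165),tp(500,240))
q("loopcornerL",sc(165,120),tp(500,185))
a=plane(T,(214.4,261.8),.105);b=plane(T,(223.3,211.7),.105);print(a,b,b-a)
a=plane(S,(264.5+2.3,171.6),.105);b=plane(S,(307.8,190.5),.105);print(a,b,b-a)
d=[plane(T,tp(*x),.075) for x in((560,70),(778,100),(748,390),(528,345))];print(np.array(d))
E
```

```text
rib [0.5771 0.0679 0.0888] [np.float64(1.1), np.float64(1.1)]
tab [ 0.5777 -0.0558  0.1592] [np.float64(1.2), np.float64(1.2)]
levertop [ 0.5797 -0.1137  0.1493] [np.float64(1.6), np.float64(1.6)]
clawA [ 0.5816 -0.0348  0.1114] [np.float64(10.7), np.float64(10.7)]
clawB [ 0.5737 -0.0172  0.0546] [np.float64(13.5), np.float64(13.5)]
blackmark [ 0.5788 -0.1676  0.0736] [np.float64(1.3), np.float64(1.3)]
redcap [ 0.6248 -0.0593  0.0557] [np.float64(1.3), np.float64(1.3)]
loopcornerR [ 0.5707 -0.0432  0.0935] [np.float64(21.5), np.float64(21.5)]
loopcornerL [ 0.5691 -0.0596  0.1571] [np.float64(7.5), np.float64(7.5)]
[0.5281 0.0655 0.105 ] [0.6203 0.0647 0.105 ] [ 0.0921 -0.0008  0.    ]
[0.5384 0.0553 0.105 ] [0.629  0.0566 0.105 ] [0.0905 0.0013 0.    ]
[[ 0.6578 -0.079   0.075 ]
 [ 0.6568 -0.2042  0.075 ]
 [ 0.4938 -0.2016  0.075 ]
 [ 0.5019 -0.0802  0.075 ]]
```

```bash
cat >> h.py <<'E'
from scipy.spatial.transform import Rotation as Ro
R0=np.array([[0,1,0],[1,0,0],[0,0,-1.]])
def plan(P,R=R0,n=None,maxs=.048,maxr=.14):
    s=arm.observe();p=s["position"];r=Ro.from_rotvec(s["ee_rot"]);g=Ro.from_matrix(R)
    rv=(r.inv()*g).as_rotvec();d=np.array(P)-p
    n=n or int(np.ceil(max(np.abs(d).max()/maxs,np.abs(rv).max()/maxr,1)))
    print("n",n,"turn",(rv/n).round(4))
    for i in range(n):
        ri=r*Ro.from_rotvec(rv*i/n);print((ri.inv().apply(d/n)*100).round(2).tolist())
def st():
    s=arm.observe();r=Ro.from_rotvec(s["ee_rot"])
    print(s["clock"],s["position"].round(4),"F",s["force"].round(1),"w",round(s["width"],3),"g",round(s["gripper_force"],1));print((r.inv()*Ro.from_matrix(R0)).as_rotvec().round(4))
E
python3 - <<'E'
from h import *
plan([.58,-.06,.3],n=12)
s=arm.observe();p=arm.camera_params("wrist");r=Ro.from_rotvec(s["ee_rot"]).as_matrix()
print(r.T@(-p["R"].T@p["t"]-s["position"]), p["R"]@r)
E
```

```text
n 12 turn [-1.000e-04 -1.000e-04 -1.002e-01]
[4.33, -3.0, -0.61]
[4.61, -2.55, -0.61]
[4.84, -2.08, -0.61]
[5.02, -1.58, -0.61]
[5.15, -1.07, -0.61]
[5.24, -0.55, -0.62]
[5.26, -0.02, -0.62]
[5.24, 0.5, -0.62]
[5.16, 1.02, -0.62]
[5.04, 1.54, -0.62]
[4.86, 2.03, -0.62]
[4.63, 2.51, -0.62]
[ 0.06898492  0.00053205 -0.15762328] [[-4.77024597e-06  1.00000000e+00  5.96579450e-06]
 [-9.66729240e-01 -3.08547510e-06 -2.55801831e-01]
 [-2.55801831e-01 -6.98754563e-06  9.66729240e-01]]
```

Request:
{"op": "send_rows", "data": {
  "increments": [
    [9,[3.6,-2.6,-0.5],[0,0,-0.1]],
    [9,[3.8,-2.2,-0.5],[0,0,-0.1]],
    [9,[4.0,-1.8,-0.5],[0,0,-0.1]],
    [9,[4.2,-1.4,-0.5],[0,0,-0.1]],
    [9,[4.4,-1.0,-0.5],[0,0,-0.1]]
  ]
}}

```text
clock: 0.6
position: [0.3469, -0.3958, 0.2517]
ee_rot: [-2.847, -1.327, 0.001]
force: [1.3, -0.8, -0.1]
width: 0.979
gripper_force: 0.0
```

Request:
{"op": "send_rows", "data": {
  "increments": [
    [9,[4.5,-0.5,-0.5],[0,0,-0.1]],
    [9,[4.5,0,-0.5],[0,0,-0.1]],
    [9,[4.5,0.4,-0.5],[0,0,-0.1]],
    [9,[4.4,0.9,-0.5],[0,0,-0.1]],
    [9,[4.3,1.3,-0.5],[0,0,-0.1]]
  ]
}}

```text
clock: 1.1
position: [0.4735, -0.2095, 0.2768]
ee_rot: [-2.43, -1.991, 0.0]
force: [0.5, -0.5, 0.1]
width: 0.977
gripper_force: 0.0
```

```bash
python3 - <<'E'
from h import *
st();plan([.58,-.06,.3])
E
```

```text
1.1 [ 0.4735 -0.2095  0.2768] F [ 0.5 -0.5  0.1] w 0.977 g 0.0
[-3.000e-04  1.000e-04 -1.982e-01]
n 4 turn [-0.0001  0.     -0.0495]
[4.19, 1.87, -0.58]
[4.09, 2.08, -0.58]
[3.98, 2.28, -0.58]
[3.86, 2.47, -0.58]
```

Request:
{"op": "send_rows", "data": {
  "increments": [
    [9,[4.2,1.9,-0.6],[0,0,-0.05]],
    [9,[4.1,2.1,-0.6],[0,0,-0.05]],
    [9,[4.0,2.3,-0.6],[0,0,-0.05]],
    [9,[3.8,2.4,-0.6],[0,0,-0.05]],
    [9,[0,0,0],[0,0,0]]
  ]
}}

```text
clock: 1.6
position: [0.5823, -0.055, 0.301]
ee_rot: [-2.211, -2.229, -0.006]
force: [-0.4, -0.0, 0.4]
width: 0.976
gripper_force: 0.0
```

```bash
python3 - <<'E'
from h import *
import pickle
st();p=arm.camera_params("wrist");im=arm.get_image("wrist")[:,:,::-1];cv2.imwrite("pics/w1.png",im);pickle.dump(p,open("w1.pkl","wb"))
E
```

```text
1.6 [ 0.5823 -0.055   0.301 ] F [-0.4 -0.   0.4] w 0.976 g 0.0
[ 0.0016 -0.0042  0.0083]
```

View pics/w1.png

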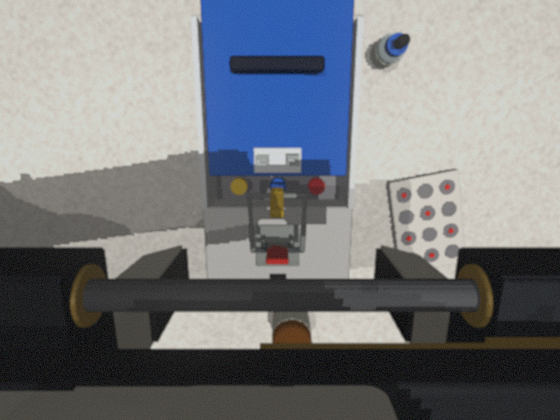

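Wrist view: the rib runs from about (230,64) to (324,64). The claws are near (263,159) and (293,159), the tab near (277,200), and the red lever tip near (277,255).

```bash
python3 - <<'E'
from h import *
import pickle
np.set_printoptions(precision=4,suppress=True)
W=pickle.load(open("w1.pkl","rb"));T=arm.camera_params("top");S=arm.camera_params("scene")
im=cv2.imread("pics/w1.png").astype(int)
def blob(m,roi):
    x0,y0,x1,y1=roi;N,l,s,c=cv2.connectedComponentsWithStats(m[y0:y1,x0:x1].astype(np.uint8));i=1+s[1:,4].argmax()
    pts=np.argwhere(l==i)[:,::-1].astype(np.float32)+[x0,y0]
    return c[i]+[x0,y0],s[i]+[x0,y0,0,0,0],cv2.minAreaRect(pts.astype(np.float32))
B,G,R=im[...,0],im[...,1],im[...,2]
rib=blob(im.max(2)<60,(215,40,340,85));print("rib",rib);print(tri((W,rib[0]),(T,(219.26,236.6)),(S,(287.7,181.07))), [plane(W,(230,62),.105),plane(W,(324,62),.105)],plane(W,rib[0],.105))
red=blob((R>120)&(G<60),(255,235,300,275));print("red",red)
print(tri((W,red[0]),(T,(321,243.5)),(S,(231,228))),plane(W,red[0],.15))
y=blob((R-B>60)&(G>80),(260,175,295,220));print("tab",y)
print(tri((W,y[0]),(T,(286.8,239)),(S,(250.5,199.5))))
b=blob((B-R>80),(180,0,380,200));print("cover",b)
m=(B-R>60)
for r in(20,50,100,140,165):
    c=np.where(m[r,150:400])[0]+150;print(r,c.min(),c.max(),plane(W,(c.min(),r),.083)[:2],plane(W,(c.max(),r),.083)[:2])
for u in((262,159),(293,159)):print("claw",plane(W,u,.092)[:2])
E
python3 -c "
import cv2;a=cv2.imread('pics/w1.png')[140:275,215:345];cv2.imwrite('pics/w1z.png',cv2.resize(a,None,fx=4.4,fy=4.4,interpolation=cv2.INTER_CUBIC))"
```

```text
rib (array([275.5048,  64.6162]), array([ 231,   57,   92,   16, 1256]), ((276.5, 64.5), (15.0, 91.0), 90.0))
(array([0.5771, 0.0672, 0.0893]), [np.float64(0.8), np.float64(0.8), np.float64(1.5)]) [array([0.5344, 0.0661, 0.105 ]), array([0.6224, 0.0668, 0.105 ])] [0.577  0.0642 0.105 ]
red (array([277.0602, 260.5301]), array([267, 259,  21,   5,  83]), ((277.0, 261.0), (4.0, 20.0), 90.0))
(array([ 0.5799, -0.1143,  0.148 ]), [np.float64(0.4), np.float64(1.3), np.float64(1.6)]) [ 0.5799 -0.114   0.15  ]
tab (array([279.2609, 199.8323]), array([273, 189,  11,  28, 161]), ((278.02618408203125, 202.52369689941406), (27.31587791442871, 9.08864688873291), 87.1375961303711))
(array([ 0.5792, -0.0548,  0.1582]), [np.float64(2.6), np.float64(2.8), np.float64(1.0)])
cover (array([278.4929,  76.8089]), array([  201,     0,   152,   175, 20792]), ((276.5, 87.0), (174.0, 151.0), 90.0))
20 202 352 [0.5055 0.1069] [0.6505 0.1082]
50 203 399 [0.5052 0.0802] [0.6984 0.0818]
100 205 349 [0.505  0.0332] [0.6518 0.0344]
140 208 347 [ 0.5063 -0.0068] [ 0.6519 -0.0056]
165 210 346 [ 0.5073 -0.0329] [ 0.6523 -0.0317]
claw [ 0.5632 -0.0252]
claw [ 0.5953 -0.0249]
```

View pics/w1z.png

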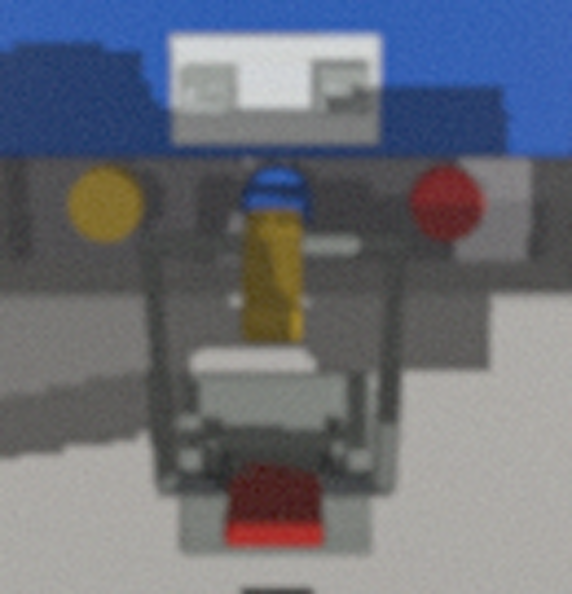

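Request:
{"op": "send_rows", "data": {
  "increments": [
    [0,[4.0,-0.1,3.5],[0,-0.004,0.008]],
    [0,[4.0,-0.1,3.5],[0,0,0]],
    [0,[4.0,-0.1,3.5],[0,0,0]],
    [0,[3.5,-0.1,3.5],[0,0,0]],
    [0,[0,0,1.0],[0,0,0]]
  ]
}}

```text
clock: 2.15
position: [0.574, 0.0893, 0.1529]
ee_rot: [-2.225, -2.215, 0.009]
force: [-0.0, -0.4, 0.1]
width: 0.593
gripper_force: 0.0
```

Request:
{"op": "send_rows", "data": {
  "increments": [
    [0,[0,0,1.5],[0,0,0]],
    [0,[0,0,1.5],[0,0,0]],
    [0,[0,0,1.5],[0,0,0]],
    [0,[0,0,0.8],[0,0,0]],
    [0,[0,0,0],[0,0,0]]
  ]
}}

```text
clock: 2.65
position: [0.5768, 0.0842, 0.1026]
ee_rot: [2.232, 2.208, -0.006]
force: [-0.2, 0.9, -0.3]
width: 0.157
gripper_force: 0.0
```

Request:
{"op": "send_rows", "data": {
  "increments": [
    [0,[0,0,0],[0,0,0]],
    [0,[0,0,0],[0,0,0]]
  ]
}}

```text
clock: 2.85
position: [0.5776, 0.0848, 0.1041]
ee_rot: [2.231, 2.207, -0.004]
force: [-0.2, -0.1, -0.5]
width: 0.015
gripper_force: 0.0
```

```bash
python3 - <<'E'
from h import *
import pickle
st();p=arm.camera_params("wrist");im=arm.get_image("wrist")[:,:,::-1];cv2.imwrite("pics/w2.png",im);pickle.dump(p,open("w2.pkl","wb"))
E
```

```text
2.85 [0.5776 0.0848 0.1041] F [-0.2 -0.1 -0.5] w 0.015 g 0.0
[ 0.0007  0.0041 -0.0104]
```

View pics/w2.png

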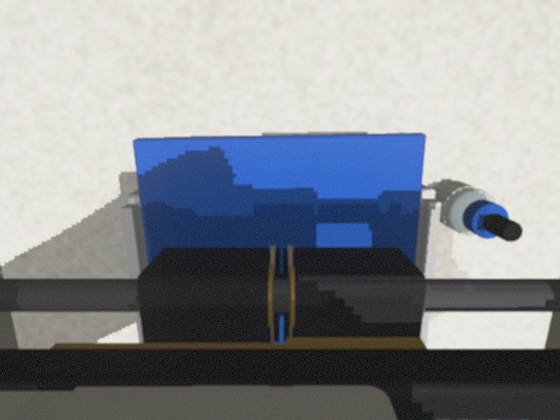

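The fingers are shut above the cover beyond the rib. The cover's far edge lies at row 136 and nothing is touching, so I lower and push.

Request:
{"op": "send_rows", "data": {
  "increments": [
    [0,[0.6,0,0],[0,0.004,-0.01]],
    [0,[0,0,0.7],[0,0,0]],
    [0,[0,0,0.6],[0,0,0]],
    [0,[0,0,0],[0,0,0]]
  ]
}}

```text
clock: 3.3
position: [0.5765, 0.0907, 0.0893]
ee_rot: [-2.221, -2.221, 0.003]
force: [0.0, 0.5, 0.4]
width: 0.001
gripper_force: 0.0
```

```bash
python3 - <<'E'
from h import *
import pickle
st();W=pickle.load(open("w2.pkl","rb"));print(plane(W,(280,135),.083), plane(W,(280,135),.083)[1]-.08)
E
```

```text
3.3 [0.5765 0.0907 0.0893] F [0.  0.5 0.4] w 0.001 g 0.0
[-0.002   0.0006  0.0001]
[0.57829767 0.14563642 0.083     ] 0.06563642441200813
```

Request:
{"op": "send_rows", "data": {
  "increments": [
    [0,[-0.5,0,0],[0,0,0]],
    [0,[-0.5,0,0],[0,0,0]],
    [0,[-0.4,0,0],[0,0,0]],
    [0,[-0.4,0,0],[0,0,0]],
    [0,[-0.4,0,0],[0,0,0]]
  ]
}}

```text
clock: 3.8
position: [0.5774, 0.0688, 0.0906]
ee_rot: [-2.221, -2.221, -0.001]
force: [1.1, 3.0, -1.3]
width: 0.007
gripper_force: 1.4
```

Request:
{"op": "send_rows", "data": {
  "increments": [
    [0,[-0.4,0,0],[0,0,0]],
    [0,[-0.4,0,0],[0,0,0]],
    [0,[-0.2,0,0],[0,0,0]],
    [0,[-0.2,0,0],[0,0,0]]
  ]
}}

```text
clock: 4.2
position: [0.5775, 0.0568, 0.0905]
ee_rot: [2.222, 2.221, 0.0]
force: [0.7, 3.3, -1.8]
width: 0.006
gripper_force: 1.3
```

Request:
{"op": "send_rows", "data": {
  "increments": [
    [0,[-0.15,0,0],[0,0,0]],
    [0,[-0.15,0,0],[0,0,0]],
    [0,[-0.1,0,0],[0,0,0]]
  ]
}}

```text
clock: 4.5
position: [0.5775, 0.0529, 0.0905]
ee_rot: [2.221, 2.221, 0.0]
force: [0.3, 2.5, -1.4]
width: 0.004
gripper_force: 1.3
```

Request:
{"op": "send_rows", "data": {
  "increments": [
    [0,[-0.1,0,0],[0,0,0]],
    [0,[-0.1,0,0],[0,0,0]],
    [0,[-0.1,0,0],[0,0,0]]
  ]
}}

```text
clock: 4.8
position: [0.5775, 0.05, 0.0906]
ee_rot: [2.221, 2.221, 0.0]
force: [1.4, 2.2, -1.0]
width: 0.004
gripper_force: 1.3
```

Request:
{"op": "send_rows", "data": {
  "increments": [
    [0,[-0.1,0,0],[0,0,0]],
    [0,[-0.1,0,0],[0,0,0]],
    [0,[-0.1,0,0],[0,0,0]]
  ]
}}

```text
clock: 5.1
position: [0.5775, 0.0486, 0.0906]
ee_rot: [-2.22, -2.222, -0.003]
force: [1.8, 9.9, -3.1]
width: -0.0
gripper_force: 4.5
```

Request:
{"op": "send_rows", "data": {
  "increments": [
    [0,[-0.1,0,0],[0,0,0]],
    [0,[-0.1,0,0],[0,0,0]]
  ]
}}

```text
clock: 5.3
position: [0.5775, 0.0485, 0.0907]
ee_rot: [-2.217, -2.223, -0.006]
force: [2.0, 13.8, -4.6]
width: 0.004
gripper_force: 7.0
```

Request:
{"op": "send_rows", "data": {
  "increments": [
    [0,[0.5,0,0],[0,0,0]],
    [0,[0.3,0,-2.5],[0,0,0]],
    [4,[0,0,-4.5],[0,0,0]],
    [4,[-4,0,-4.5],[0,0,0]],
    [4,[-4.5,0.2,-4],[0,0,0]]
  ]
}}

```text
clock: 5.8
position: [0.5786, -0.0175, 0.2332]
ee_rot: [2.218, 2.224, -0.0]
force: [1.4, -1.0, -0.5]
width: 0.217
gripper_force: 0.0
```

Request:
{"op": "send_rows", "data": {
  "increments": [
    [4,[0,0,0],[0,0,0]],
    [4,[0,0,0],[0,0,0]]
  ]
}}

```text
clock: 6.0
position: [0.579, -0.0195, 0.2316]
ee_rot: [2.224, 2.216, -0.001]
force: [0.4, 0.9, -1.4]
width: 0.388
gripper_force: 0.0
```

```bash
python3 - <<'E'
from h import *
import pickle
st();p=arm.camera_params("wrist");im=arm.get_image("wrist")[:,:,::-1];cv2.imwrite("pics/w3.png",im);pickle.dump(p,open("w3.pkl","wb"))
for n in("scene","top"): cv2.imwrite(f"pics/{n}3.png",arm.get_image(n)[:,:,::-1])
E
```

```text
6.0 [ 0.579  -0.0195  0.2316] F [ 0.4  0.9 -1.4] w 0.388 g 0.0
[ 0.0007  0.0013 -0.0036]
```

View pics/w3.png

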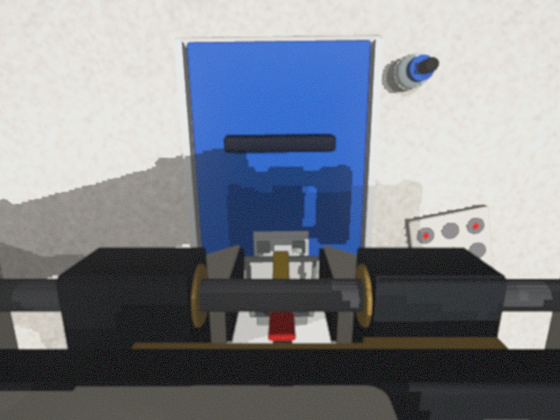

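The cover is shut. The rib spans (225–335, 143), the tab is at about (281,265), the crossbar near row 258, and the lever tip near (282,325).

```bash
python3 - <<'E'
from h import *
import pickle
np.set_printoptions(precision=4,suppress=True)
W=pickle.load(open("w3.pkl","rb"));W1=pickle.load(open("w1.pkl","rb"));T=arm.camera_params("top");S=arm.camera_params("scene")
im=cv2.imread("pics/w3.png").astype(int);im1=cv2.imread("pics/w1.png").astype(int)
# rib top face: far edge row
d=im[120:165,280].max(1);r=np.where(d<60)[0]+120;print("rib rows",r.min(),r.max(),plane(W,(280,r.min()-.5),.105))
B,R=im[...,0],im[...,2]; m=(B-R>60)
for row in(60,100,180,220):
    c=np.where(m[row,150:400])[0]+150;print(row,c.min(),c.max(),plane(W,(c.min(),row),.083)[:2],plane(W,(c.max(),row),.083)[:2])
c=np.where(m[:200,280])[0];print("cover far edge",c.min(),plane(W,(280,c.min()-.5),.083))
print("crossbar",tri((W,(281,258)),(W1,(276.5,195.3)),(S,(251.5,207.6))))
print("claw",plane(W,(263,245),.093),plane(W,(300,245),.093))
print("pins h.109",plane(W1,(277,251),.109))
np.set_printoptions(linewidth=200)
cv2.imwrite("pics/z3.png",np.hstack([cv2.resize(x,(400,400),interpolation=cv2.INTER_CUBIC) for x in(cv2.imread("pics/w3.png")[225:285,250:310],cv2.imread("pics/scene3.png")[185:265,205:285])]))
E
```

```text
rib rows 136 150 [0.579  0.0366 0.105 ]
60 188 369 [0.5049 0.0955] [0.6511 0.095 ]
100 191 367 [0.5052 0.0647] [0.6513 0.0642]
180 198 363 [ 0.5067 -0.0023] [ 0.6517 -0.0028]
220 201 361 [ 0.5071 -0.0389] [ 0.652  -0.0394]
cover far edge 41 [0.5793 0.1097 0.083 ]
crossbar (array([ 0.5793, -0.0539,  0.1371]), [np.float64(0.1), np.float64(0.5), np.float64(0.4)])
claw [ 0.5634 -0.0594  0.093 ] [ 0.5964 -0.0596  0.093 ]
pins h.109 [ 0.5794 -0.12    0.109 ]
```

View pics/z3.png

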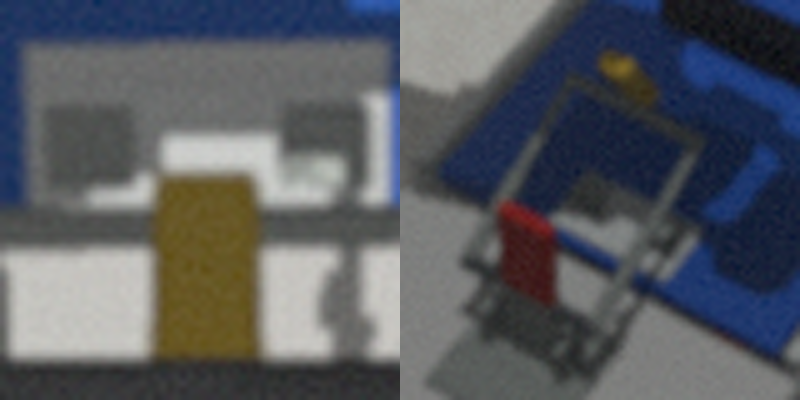

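The zoom confirms the crossbar row at about 258 in the wrist view, and the tab is centred. The tab leans back about 23°, so I align the tool with it.

```bash
cat >> h.py <<'E'
def Rt(th): return R0@Ro.from_rotvec([0,th,0]).as_matrix()
E
python3 - <<'E'
from h import *
st();plan([.5793,-.0675,.187],Rt(.41),n=4)
E
```

```text
6.15 [ 0.5781 -0.0168  0.2299] F [-0.3  0.9  0.3] w 0.43 g 0.0
[-0.0023 -0.0001  0.0012]
n 4 turn [-0.0006  0.1025  0.0002]
[-1.27, 0.03, 1.07]
[-1.37, 0.03, 0.94]
[-1.46, 0.03, 0.79]
[-1.53, 0.03, 0.64]
```

Request:
{"op": "send_rows", "data": {
  "increments": [
    [3,[-1.27,0.03,1.07],[0,0.1,0]],
    [3,[-1.37,0.03,0.94],[0,0.1,0]],
    [3,[-1.46,0.03,0.79],[0,0.1,0]],
    [3,[-1.53,0.03,0.64],[0,0.11,0]],
    [3,[0,0,0],[0,0,0]]
  ]
}}

```text
clock: 6.65
position: [0.5783, -0.075, 0.1834]
ee_rot: [-2.003, -1.981, -0.411]
force: [0.3, -0.5, -0.4]
width: 0.329
gripper_force: 0.0
```

```bash
python3 - <<'E'
from h import *
import pickle
st();plan([.5793,-.0535,.1525],Rt(.41),n=3)
p=arm.camera_params("wrist");im=arm.get_image("wrist")[:,:,::-1];cv2.imwrite("pics/w4.png",im);pickle.dump(p,open("w4.pkl","wb"))
E
```

```text
6.65 [ 0.5783 -0.075   0.1834] F [ 0.3 -0.5 -0.4] w 0.329 g 0.0
[-0.0054 -0.4124 -0.0106]
n 3 turn [-0.001  -0.0008 -0.0038]
[0.24, 0.04, 1.23]
[0.24, 0.04, 1.23]
[0.25, 0.03, 1.23]
```

View pics/w4.png

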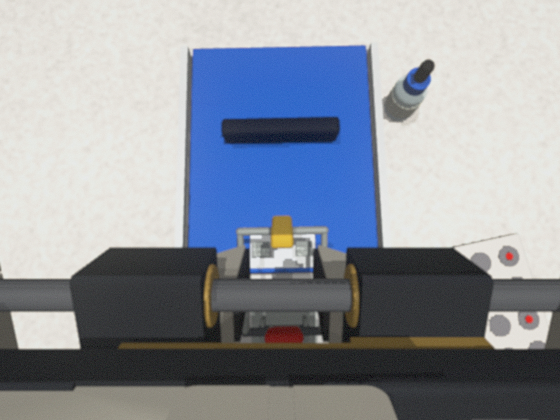

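The tab is centred between the fingers at (282,230), with the crossbar at row about 232. A quick consistency check before going in.

```bash
python3 - <<'E'
from h import *
import pickle
W=pickle.load(open("w4.pkl","rb"));W1=pickle.load(open("w1.pkl","rb"));W3=pickle.load(open("w3.pkl","rb"))
c=np.array([.5793,-.0539,.1371]);print(proj(W,c),proj(W,c+[0,.006+.004-.0144,.0026+.0016+.033]))
print(tri((W,(282,232)),(W1,(276.5,195.3)),(W3,(281,258))))
st()
E
```

```text
[282.06085116 231.7907371 ] [281.79389821 233.05655368]
(array([ 0.57919593, -0.05403592,  0.13699038]), [np.float64(0.1), np.float64(0.3), np.float64(0.2)])
6.7 [ 0.5788 -0.0717  0.1851] F [-1.   0.1  0.4] w 0.325 g 0.0
[-0.0045 -0.4112 -0.0066]
```

Request:
{"op": "send_rows", "data": {
  "increments": [
    [3,[0.25,0,1.2],[0,0,0]],
    [3,[0.25,0,1.2],[0,0,0]],
    [3,[0.25,0.1,0.8],[0,0,0]],
    [3,[0,0,0],[0,0,0]]
  ]
}}

```text
clock: 7.1
position: [0.5804, -0.0458, 0.1613]
ee_rot: [-1.99, -1.999, -0.413]
force: [-0.7, 0.2, -0.1]
width: 0.325
gripper_force: 0.0
```

```bash
python3 - <<'E'
from h import *
st();plan([.5793,-.0535,.1525],Rt(.41),n=1)
E
```

```text
7.1 [ 0.5804 -0.0458  0.1613] F [-0.7  0.2 -0.1] w 0.325 g 0.0
[-0.0022 -0.4106  0.004 ]
n 1 turn [-0.0029 -0.0006  0.0035]
[-1.06, -0.12, 0.5]
```

Request:
{"op": "send_rows", "data": {
  "increments": [
    [3,[-0.9,-0.1,0.4],[0,0,0]],
    [3,[0,0,0],[0,0,0]],
    [3,[0,0,0],[0,0,0]]
  ]
}}

```text
clock: 7.4
position: [0.5802, -0.0563, 0.1546]
ee_rot: [-1.997, -1.995, -0.415]
force: [0.3, 0.1, 0.0]
width: 0.327
gripper_force: 0.0
```

```bash
python3 - <<'E'
from h import *
st();plan([.5793,-.0535,.1525],Rt(.41),n=1)
E
```

```text
7.4 [ 0.5802 -0.0563  0.1546] F [0.3 0.1 0. ] w 0.327 g 0.0
[ 1.000e-04 -4.096e-01 -1.200e-03]
n 1 turn [ 0.0003  0.0004 -0.0012]
[0.17, -0.09, 0.31]
```

Request:
{"op": "send_rows", "data": {
  "increments": [
    [3,[0.2,-0.1,0.2],[0,0,0]],
    [3,[0,0,0],[0,0,0]],
    [1,[0,0,0],[0,0,0]],
    [0.8,[0,0,0],[0,0,0]],
    [0.8,[0,0,0],[0,0,0]]
  ],
  "force": 12
}}

```text
clock: 7.9
position: [0.5791, -0.0529, 0.1538]
ee_rot: [-1.996, -1.996, -0.415]
force: [-2.4, 0.7, 1.6]
width: 0.131
gripper_force: 12.0
```

Request:
{"op": "send_rows", "data": {
  "increments": [
    [0.6,[0,0,0],[0,0,0]],
    [0.6,[0,0,0],[0,0,0]]
  ]
}}

```text
clock: 8.1
position: [0.579, -0.0528, 0.1537]
ee_rot: [-1.996, -1.996, -0.415]
force: [-1.3, 0.0, 0.7]
width: 0.13
gripper_force: 12.0
```

```bash
python3 - <<'E'
from h import *
st()
E
```

```text
8.1 [ 0.579  -0.0528  0.1537] F [-1.3  0.   0.7] w 0.13 g 12.0
[-4.0e-04 -4.1e-01  0.0e+00]
```

Gripped at 12 mm, which matches the tab width. Now I swing the loop down about its pins.

Request:
{"op": "send_rows", "data": {
  "increments": [
    [0.6,[0.09,0,0.58],[0,-0.073,0]],
    [0.6,[0.09,0,0.58],[0,-0.073,0]],
    [0.6,[0.09,0,0.58],[0,-0.073,0]],
    [0.6,[0.09,0,0.58],[0,-0.073,0]]
  ]
}}

```text
clock: 8.5
position: [0.5789, -0.043, 0.1326]
ee_rot: [-2.163, -2.161, -0.124]
force: [-1.6, -1.3, -1.8]
width: 0.127
gripper_force: 12.0
```

Request:
{"op": "send_rows", "data": {
  "increments": [
    [0.6,[0.09,0,0.58],[0,-0.073,0]],
    [0.6,[0.09,0,0.58],[0,-0.073,0]],
    [0.6,[0.09,0,0.58],[0,-0.073,0]],
    [0.6,[0,0,0],[0,0,0]]
  ]
}}

```text
clock: 8.9
position: [0.5787, -0.0362, 0.1148]
ee_rot: [2.164, 2.175, -0.111]
force: [-0.8, 1.6, 0.5]
width: 0.132
gripper_force: 12.0
```

```bash
cat >> h.py <<'E'
def loop():
    s=arm.observe();R=Ro.from_rotvec(s["ee_rot"]).as_matrix();th=np.arctan2(R[2,0],R[1,0])
    y,z=s["position"][1:];c=np.array([y,z])-.0065*np.array([np.cos(th),np.sin(th)])-G*np.array([-np.sin(th),np.cos(th)])
    pin=c-.072*np.array([np.cos(th),np.sin(th)]);print("theta",th.round(3),"crossbar yz",c.round(4),"pin",pin.round(4))
G=.0154
E
python3 - <<'E'
from h import *
st();loop()
import pickle
p=arm.camera_params("wrist");im=arm.get_image("wrist")[:,:,::-1];cv2.imwrite("pics/w5.png",im);pickle.dump(p,open("w5.pkl","wb"))
im=arm.get_image("scene")[:,:,::-1];cv2.imwrite("pics/scene5.png",im)
E
```

```text
8.9 [ 0.5787 -0.0362  0.1148] F [-0.8  1.6  0.5] w 0.132 g 12.0
[-0.0009  0.1017  0.0051]
theta -0.102 crossbar yz [-0.0442  0.1002] pin [-0.1159  0.1075]
```

Request:
{"op": "send_rows", "data": {
  "increments": [
    [0.6,[0.06,0,0.56],[0,-0.07,0]],
    [0.6,[0.06,0,0.56],[0,-0.07,0]],
    [0.6,[0.02,0,0.2],[0,-0.025,0]],
    [0.6,[0,0,0],[0,0,0]]
  ]
}}

```text
clock: 9.4
position: [0.579, -0.0395, 0.1018]
ee_rot: [2.08, 2.081, -0.278]
force: [-2.5, 3.1, 0.8]
width: 0.133
gripper_force: 12.0
```

```bash
python3 - <<'E'
from h import *
st();loop()
import pickle
p=arm.camera_params("wrist");im=arm.get_image("wrist")[:,:,::-1];cv2.imwrite("pics/w6.png",im);pickle.dump(p,open("w6.pkl","wb"))
im2=arm.get_image("scene")[:,:,::-1]
cv2.imwrite("pics/z6.png",np.hstack([cv2.resize(x,(400,400),interpolation=cv2.INTER_CUBIC) for x in(im[180:340,200:360],im2[175:265,200:290])]))
E
```

```text
9.4 [ 0.579  -0.0395  0.1018] F [-2.5  3.1  0.8] w 0.133 g 12.0
[-0.0012  0.2645  0.0005]
theta -0.264 crossbar yz [-0.0498  0.0887] pin [-0.1193  0.1075]
```

View pics/z6.png

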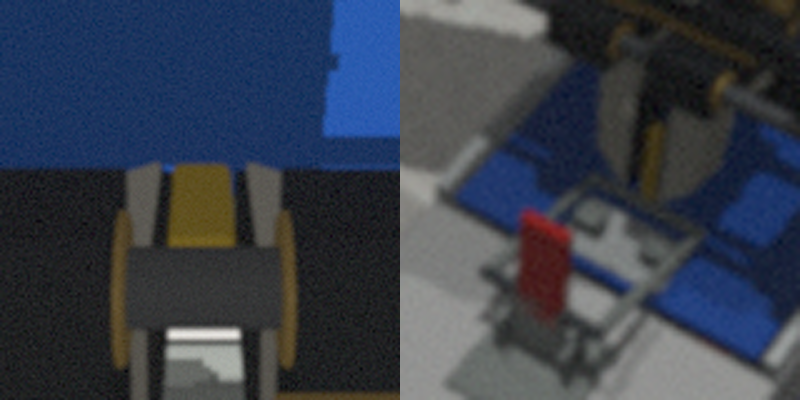

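The scene crop shows the crossbar beyond both claws, just above the cover, with the tab held. I lower the last few millimetres onto the cover.

Request:
{"op": "send_rows", "data": {
  "increments": [
    [0.6,[0.1,0,0.16],[0,-0.02,0]],
    [0.6,[0.06,0,0.1],[0,-0.02,0]],
    [0.6,[0,0,0],[0,0,0]]
  ]
}}

```text
clock: 9.8
position: [0.5789, -0.0398, 0.099]
ee_rot: [2.056, 2.056, -0.32]
force: [-1.4, -2.1, -0.5]
width: 0.13
gripper_force: 12.0
```

```bash
python3 - <<'E'
from h import *
st();loop()
E
```

```text
9.8 [ 0.5789 -0.0398  0.099 ] F [-1.4 -2.1 -0.5] w 0.13 g 12.0
[-1.000e-03  3.079e-01 -3.000e-04]
theta -0.308 crossbar yz [-0.0507  0.0863] pin [-0.1193  0.1081]
```

Still no contact upward; nudging down 1–2 mm.

Request:
{"op": "send_rows", "data": {
  "increments": [
    [0.6,[0.05,0,0.08],[0,-0.01,0]],
    [0.6,[0,0,0],[0,0,0]]
  ]
}}

```text
clock: 10.0
position: [0.579, -0.0395, 0.0982]
ee_rot: [2.051, 2.05, -0.329]
force: [-1.6, -2.8, -0.8]
width: 0.13
gripper_force: 12.0
```

Request:
{"op": "send_rows", "data": {
  "increments": [
    [0.6,[0.03,0,0.08],[0,0,0]],
    [0.6,[0,0,0],[0,0,0]]
  ]
}}

```text
clock: 10.2
position: [0.5791, -0.0394, 0.0976]
ee_rot: [2.051, 2.05, -0.328]
force: [-1.6, -4.1, -0.0]
width: 0.128
gripper_force: 12.0
```

```bash
python3 - <<'E'
from h import *
st();loop()
E
```

```text
10.2 [ 0.5791 -0.0394  0.0976] F [-1.6 -4.1 -0. ] w 0.128 g 12.0
[-3.000e-04  3.167e-01 -7.000e-04]
theta -0.317 crossbar yz [-0.0503  0.085 ] pin [-0.1187  0.1074]
```

Request:
{"op": "send_rows", "data": {
  "increments": [
    [0.6,[0.03,0,0.08],[0,0,0]],
    [0.6,[0,0,0],[0,0,0]]
  ]
}}

```text
clock: 10.4
position: [0.5791, -0.0391, 0.0967]
ee_rot: [2.051, 2.05, -0.328]
force: [-2.1, -4.2, 0.4]
width: 0.131
gripper_force: 12.0
```

Request:
{"op": "send_rows", "data": {
  "increments": [
    [0.6,[0.03,0,0.08],[0,0,0]],
    [0.6,[0,0,0],[0,0,0]]
  ]
}}

```text
clock: 10.6
position: [0.5791, -0.0388, 0.0957]
ee_rot: [2.051, 2.05, -0.327]
force: [-2.3, -4.8, 1.1]
width: 0.133
gripper_force: 12.0
```

Request:
{"op": "send_rows", "data": {
  "increments": [
    [0.6,[0.02,0,0.06],[0,0,0]],
    [0.6,[0,0,0],[0,0,0]]
  ]
}}

```text
clock: 10.8
position: [0.5792, -0.0387, 0.0955]
ee_rot: [2.051, 2.05, -0.327]
force: [-3.6, -5.2, 4.3]
width: 0.134
gripper_force: 12.0
```

```bash
python3 - <<'E'
from h import *
st();loop()
im=arm.get_image("scene")[:,:,::-1];cv2.imwrite("pics/s7.png",im)
S=arm.camera_params("scene")
# crossbar row profile left of claws: image of predicted crossbar ends vs observed grey line
for z in(.080,.083,.0855,.088):
    print(z,proj(S,np.array([.5793-.02,-.0495,z])).round(1),proj(S,np.array([.5793+.026,-.0495,z])).round(1))
E
```

```text
10.8 [ 0.5792 -0.0387  0.0955] F [-3.6 -5.2  4.3] w 0.134 g 12.0
[ 1.000e-04  3.164e-01 -3.000e-04]
theta -0.316 crossbar yz [-0.0497  0.0829] pin [-0.1181  0.1053]
0.08 [245.  220.7] [265.9 231.8]
0.083 [244.9 219.7] [265.9 230.8]
0.0855 [244.9 218.9] [265.9 230. ]
0.088 [244.8 218.1] [265.8 229.2]
```

Contact with the cover felt (Fz jumped to 4.3 N). I relieve it slightly, then draw back to −x.

Request:
{"op": "send_rows", "data": {
  "increments": [
    [0.6,[-0.02,0,-0.05],[0,0,0]],
    [0.6,[-0.14,0,0.05],[0,0,0]],
    [0.6,[-0.19,0,0.06],[0,0.01,0]],
    [0.6,[0,0,0],[0,0,0]]
  ]
}}

```text
clock: 11.25
position: [0.5794, -0.0397, 0.0956]
ee_rot: [2.057, 2.06, -0.312]
force: [-4.2, 2.9, 1.2]
width: 0.125
gripper_force: 12.0
```

```bash
python3 - <<'E'
from h import *
st();loop()
E
```

```text
11.25 [ 0.5794 -0.0397  0.0956] F [-4.2  2.9  1.2] w 0.125 g 12.0
[0.001  0.3023 0.0016]
theta -0.302 crossbar yz [-0.0505  0.0828] pin [-0.1192  0.1043]
```

Request:
{"op": "send_rows", "data": {
  "increments": [
    [0.6,[-0.19,0,0.06],[0,0,0]],
    [0.6,[-0.19,0,0.06],[0,0.01,0]],
    [0.6,[0,0,0],[0,0,0]]
  ]
}}

```text
clock: 11.55
position: [0.5794, -0.0436, 0.0955]
ee_rot: [2.062, 2.066, -0.303]
force: [-3.0, 4.4, 0.8]
width: 0.132
gripper_force: 12.0
```

```bash
python3 - <<'E'
from h import *
st();loop()
E
```

```text
11.55 [ 0.5794 -0.0436  0.0955] F [-3.   4.4  0.8] w 0.132 g 12.0
[0.0009 0.2922 0.0017]
theta -0.292 crossbar yz [-0.0543  0.0827] pin [-0.1232  0.1034]
```

Request:
{"op": "send_rows", "data": {
  "increments": [
    [0.6,[-0.14,0,0.04],[0,0,0]],
    [0.6,[-0.14,0,0.04],[0,0,0]],
    [0.6,[0,0,0],[0,0,0]]
  ]
}}

```text
clock: 11.85
position: [0.5794, -0.0464, 0.0955]
ee_rot: [2.062, 2.066, -0.303]
force: [-3.8, 2.8, 1.5]
width: 0.133
gripper_force: 12.0
```

Request:
{"op": "send_rows", "data": {
  "increments": [
    [0.6,[-0.14,0,0.04],[0,0,0]],
    [0.6,[0,0,0],[0,0,0]]
  ]
}}

```text
clock: 12.05
position: [0.5795, -0.0477, 0.0955]
ee_rot: [2.062, 2.066, -0.303]
force: [-3.0, 3.9, 1.1]
width: 0.125
gripper_force: 12.0
```

```bash
python3 - <<'E'
from h import *
st();loop()
E
```

```text
12.05 [ 0.5795 -0.0477  0.0955] F [-3.   3.9  1.1] w 0.125 g 12.0
[0.0009 0.2924 0.0021]
theta -0.292 crossbar yz [-0.0584  0.0827] pin [-0.1273  0.1034]
```

Request:
{"op": "send_rows", "data": {
  "increments": [
    [0.6,[-0.1,0,0.03],[0,0,0]],
    [0.6,[0,0,0],[0,0,0]]
  ]
}}

```text
clock: 12.25
position: [0.5795, -0.0485, 0.0955]
ee_rot: [2.062, 2.066, -0.302]
force: [-2.5, 5.5, 1.5]
width: 0.13
gripper_force: 12.0
```

Request:
{"op": "send_rows", "data": {
  "increments": [
    [0.6,[-0.1,0,0.03],[0,0,0]],
    [0.6,[0,0,0],[0,0,0]]
  ]
}}

```text
clock: 12.45
position: [0.5795, -0.0492, 0.0955]
ee_rot: [2.062, 2.067, -0.302]
force: [-4.1, 5.0, 1.8]
width: 0.126
gripper_force: 12.0
```

Request:
{"op": "send_rows", "data": {
  "increments": [
    [0.6,[-0.1,0,0.03],[0,0,0]],
    [0.6,[0,0,0],[0,0,0]]
  ]
}}

```text
clock: 12.65
position: [0.5796, -0.0501, 0.0956]
ee_rot: [2.062, 2.067, -0.302]
force: [-4.0, 5.9, 1.3]
width: 0.127
gripper_force: 12.0
```

Request:
{"op": "send_rows", "data": {
  "increments": [
    [0.6,[-0.1,0,0.03],[0,0,0]],
    [0.6,[0,0,0],[0,0,0]]
  ]
}}

```text
clock: 12.85
position: [0.5796, -0.051, 0.0956]
ee_rot: [2.062, 2.067, -0.301]
force: [-4.0, 7.5, 2.0]
width: 0.127
gripper_force: 12.0
```

```bash
python3 - <<'E'
from h import *
st();loop()
im=arm.get_image("scene")[:,:,::-1];cv2.imwrite("pics/s8.png",im)
# red lever outline in scene
def red(f):
    c=cv2.imread(f).astype(int)[170:280,195:300];m=(c[...,2]-c[...,1]>45)&(c[...,2]-c[...,0]>45)
    N,l,s,ce=cv2.connectedComponentsWithStats(m.astype(np.uint8));i=1+s[1:,4].argmax();p=np.argwhere(l==i)[:,::-1].astype(np.float32)+[195,170]
    print(f,s[i,4],cv2.boxPoints(cv2.minAreaRect(p)).round(1).tolist(),p.mean(0))
for f in("pics/scene3.png","pics/scene5.png","pics/s7.png","pics/s8.png"):red(f)
S=arm.camera_params("scene")
for py in(-.1185,):
  for v in(.6,.8,1,1.2,1.3):
    a=np.radians(50)+v;print(v,[proj(S,np.array([.5797,py+r*np.cos(a),.091+r*np.sin(a)])).round(1).tolist() for r in(.06,.04)])
E
```

```text
12.85 [ 0.5796 -0.051   0.0956] F [-4.   7.5  2. ] w 0.127 g 12.0
[0.0014 0.2914 0.0026]
theta -0.291 crossbar yz [-0.0616  0.0827] pin [-0.1306  0.1034]Traceback (most recent call last):
  File "<stdin>", line 9, in <module>
  File "<stdin>", line 8, in red
cv2.error: OpenCV(4.12.0) /io/opencv/modules/imgproc/src/convhull.cpp:143: error: (-215:Assertion failed) total >= 0 && (depth == CV_32F || depth == CV_32S) in function 'convexHull'
```

```bash
cat > red.py <<'E'
from h import *
def red(f):
    c=cv2.imread(f).astype(int)[170:280,195:300];m=(c[...,2]-c[...,1]>45)&(c[...,2]-c[...,0]>45)
    N,l,s,ce=cv2.connectedComponentsWithStats(m.astype(np.uint8));i=1+s[1:,4].argmax();p=(np.argwhere(l==i)[:,::-1]+[195,170]).astype(np.float32)
    print(f,s[i,4],cv2.boxPoints(cv2.minAreaRect(p)).round(1).tolist(),p.mean(0))
E
python3 - <<'E'
from red import *
for f in("pics/scene3.png","pics/scene5.png","pics/s7.png","pics/s8.png"):red(f)
S=arm.camera_params("scene")
for py in(-.1185,):
  for v in(.6,.8,1,1.2,1.3):
    a=np.radians(50)+v;print(v,[proj(S,np.array([.5797,py+r*np.cos(a),.091+r*np.sin(a)])).round(1).tolist() for r in(.06,.04)])
E
```

```text
pics/scene3.png 36 [[224.1999969482422, 227.60000610351562], [225.60000610351562, 224.8000030517578], [235.1999969482422, 229.60000610351562], [233.8000030517578, 232.39999389648438]] [229.72223 228.69444]
pics/scene5.png 172 [[225.39999389648438, 239.39999389648438], [230.1999969482422, 220.3000030517578], [240.8000030517578, 222.89999389648438], [236.0, 242.0]] [233.74419 230.73256]
pics/s7.png 129 [[227.60000610351562, 241.5], [229.0, 221.89999389648438], [239.3000030517578, 222.60000610351562], [237.89999389648438, 242.3000030517578]] [232.95349 231.03876]
pics/s8.png 40 [[214.1999969482422, 240.60000610351562], [215.60000610351562, 237.8000030517578], [226.0, 243.0], [224.60000610351562, 245.8000030517578]] [220.2   241.775]
0.6 [[230.4, 226.4], [230.7, 234.3]]
0.8 [[226.0, 231.5], [227.8, 237.6]]
1 [[221.7, 237.4], [225.1, 241.5]]
1.2 [[217.8, 243.9], [222.5, 245.7]]
1.3 [[216.1, 247.2], [221.4, 247.9]]
```

Request:
{"op": "send_rows", "data": {
  "increments": [
    [0.6,[-0.1,0,0.03],[0,0,0]],
    [0.6,[0,0,0],[0,0,0]]
  ]
}}

```text
clock: 13.1
position: [0.5796, -0.0515, 0.0956]
ee_rot: [2.061, 2.068, -0.301]
force: [-3.8, 8.7, 3.3]
width: 0.127
gripper_force: 12.0
```

Request:
{"op": "send_rows", "data": {
  "increments": [
    [0.6,[-0.1,0,0.03],[0,0,0]],
    [0.6,[0,0,0],[0,0,0]]
  ]
}}

```text
clock: 13.3
position: [0.5796, -0.0517, 0.0956]
ee_rot: [2.061, 2.069, -0.3]
force: [-4.6, 10.9, 3.7]
width: 0.127
gripper_force: 12.0
```

```bash
python3 - <<'E'
from red import *
st();loop()
im=arm.get_image("scene")[:,:,::-1];cv2.imwrite("pics/s9.png",im);red("pics/s9.png")
E
```

```text
13.3 [ 0.5796 -0.0517  0.0956] F [-4.6 10.9  3.7] w 0.127 g 12.0
[0.0017 0.2899 0.0037]
theta -0.29 crossbar yz [-0.0623  0.0827] pin [-0.1313  0.1033]
pics/s9.png 37 [[214.0, 242.0], [215.39999389648438, 239.1999969482422], [225.8000030517578, 244.39999389648438], [224.39999389648438, 247.1999969482422]] [220.05405 243.13513]
```

Request:
{"op": "send_rows", "data": {
  "increments": [
    [0.6,[0.15,0,-0.05],[0,0,0]],
    [0.6,[-0.04,0,-0.12],[0,0,0]],
    [0.6,[-0.04,0,-0.12],[0,0,0]],
    [0.6,[-0.03,0,-0.1],[0,0,0]],
    [0.6,[0,0,0],[0,0,0]]
  ]
}}

```text
clock: 13.85
position: [0.5793, -0.0526, 0.0986]
ee_rot: [2.062, 2.066, -0.304]
force: [-2.1, 7.3, -5.3]
width: 0.131
gripper_force: 12.0
```

```bash
python3 - <<'E'
from h import *
st();loop()
E
```

```text
13.85 [ 0.5793 -0.0526  0.0986] F [-2.1  7.3 -5.3] w 0.131 g 12.0
[0.0003 0.2926 0.002 ]
theta -0.293 crossbar yz [-0.0633  0.0858] pin [-0.1322  0.1065]
```

Request:
{"op": "send_rows", "data": {
  "increments": [
    [0.6,[-0.03,0,-0.1],[0,0,0]],
    [0.6,[0,0,0],[0,0,0]]
  ]
}}

```text
clock: 14.05
position: [0.5792, -0.0531, 0.0994]
ee_rot: [2.062, 2.066, -0.305]
force: [-0.5, 6.8, -11.7]
width: 0.127
gripper_force: 12.0
```

```bash
python3 - <<'E'
from h import *
st();loop()
E
```

```text
14.05 [ 0.5792 -0.0531  0.0994] F [ -0.5   6.8 -11.7] w 0.127 g 12.0
[0.     0.293  0.0017]
theta -0.293 crossbar yz [-0.0638  0.0865] pin [-0.1327  0.1073]
```

The lift is resisted (−11.7 N), so the bar is under the lips. I relax, release the tab and back off upward.

Request:
{"op": "send_rows", "data": {
  "increments": [
    [0.6,[0.06,0,0.19],[0,0,0]],
    [0.6,[0.05,0,0.12],[0,0,0]],
    [0.6,[0.1,0,-0.03],[0,0,0]],
    [0.6,[0.1,0,-0.03],[0,0,0]],
    [0.6,[0,0,0],[0,0,0]]
  ]
}}

```text
clock: 14.55
position: [0.5793, -0.053, 0.0975]
ee_rot: [2.062, 2.062, -0.307]
force: [-3.8, 1.8, 3.1]
width: 0.129
gripper_force: 12.0
```

Request:
{"op": "send_rows", "data": {
  "increments": [
    [1.4,[0,0,0],[0,0,0]],
    [1.8,[0,0,0],[0,0,0]],
    [2.0,[0,0,-0.5],[0,0,0]],
    [2.0,[0,0,-1.5],[0,0,0]],
    [2.0,[0,0,-3],[0,0,0]]
  ]
}}

```text
clock: 15.05
position: [0.5782, -0.039, 0.1449]
ee_rot: [2.064, 2.063, -0.312]
force: [0.3, -0.4, 0.1]
width: 0.217
gripper_force: 0.0
```

```bash
python3 - <<'E'
from red import *
st()
im=arm.get_image("scene")[:,:,::-1];cv2.imwrite("pics/s10.png",im);red("pics/s10.png")
E
```

```text
15.05 [ 0.5782 -0.039   0.1449] F [ 0.3 -0.4  0.1] w 0.217 g 0.0
[-0.0031  0.2968 -0.0006]
pics/s10.png 38 [[213.1999969482422, 242.60000610351562], [214.60000610351562, 239.8000030517578], [225.8000030517578, 245.39999389648438], [224.39999389648438, 248.1999969482422]] [219.57895 244.13158]
```

```bash
python3 - <<'E'
from h import *
plan([.58,-.105,.175],Rt(0),n=4)
E
```

```text
n 4 turn [0.0013 0.0736 0.0002]
[-1.83, -0.03, -0.08]
[-1.82, -0.03, -0.22]
[-1.8, -0.03, -0.35]
[-1.77, -0.03, -0.48]
```

Request:
{"op": "send_rows", "data": {
  "increments": [
    [0,[-1.83,0,-0.08],[0,0.075,0]],
    [0,[-1.82,0,-0.22],[0,0.075,0]],
    [0,[-1.8,0,-0.35],[0,0.073,0]],
    [0,[-1.77,0,-0.48],[0,0.073,0]],
    [0,[0,0,0],[0,0,0]]
  ]
}}

```text
clock: 15.6
position: [0.5797, -0.1146, 0.1713]
ee_rot: [2.23, 2.209, 0.001]
force: [0.1, -0.6, 0.2]
width: 0.008
gripper_force: 0.0
```

```bash
python3 - <<'E'
from h import *
st();plan([.58,-.122,.136],Rt(0),n=3)
pv=np.array([-.119,.091])
# pushing path of TCP (closed-finger -y lower corner on front face at r=50)
for a in np.radians([117.6,130,140,150,160,170,178,186]):
    c=pv+.05*np.array([np.cos(a),np.sin(a)])+.003*np.array([np.sin(a),-np.cos(a)]);print(np.degrees(a).round(),(c+[.0095,0]).round(4))
E
```

```text
15.6 [ 0.5797 -0.1146  0.1713] F [ 0.1 -0.6  0.2] w 0.008 g 0.0
[ 0.0028  0.0015 -0.0095]
n 3 turn [ 0.0009  0.0005 -0.0032]
[-0.24, 0.01, 1.18]
[-0.25, 0.01, 1.18]
[-0.25, 0.01, 1.18]
118.0 [-0.13    0.1367]
130.0 [-0.1393  0.1312]
140.0 [-0.1459  0.1254]
150.0 [-0.1513  0.1186]
160.0 [-0.1555  0.1109]
170.0 [-0.1582  0.1026]
178.0 [-0.1594  0.0957]
186.0 [-0.1595  0.0888]
```

Request:
{"op": "send_rows", "data": {
  "increments": [
    [0,[-0.1,0,1.2],[0,0,-0.005]],
    [0,[-0.1,0,1.2],[0,0,-0.005]],
    [0,[-0.1,0,1.1],[0,0,0]],
    [0,[0,0,0],[0,0,0]]
  ]
}}

```text
clock: 16.0
position: [0.5778, -0.1091, 0.1319]
ee_rot: [-2.205, -2.233, 0.004]
force: [0.8, 0.4, -0.6]
width: 0.002
gripper_force: 0.0
```

```bash
python3 - <<'E'
from h import *
st();plan([.58,-.13,.1367],Rt(0),n=1)
E
```

```text
16.0 [ 0.5778 -0.1091  0.1319] F [ 0.8  0.4 -0.6] w 0.002 g 0.0
[-0.004  -0.0004  0.0123]
n 1 turn [-0.004  -0.0004  0.0123]
[-2.09, 0.19, -0.48]
```

Request:
{"op": "send_rows", "data": {
  "increments": [
    [0,[-0.8,0.15,-0.4],[0,0,0.01]],
    [0,[-0.5,0,0],[0,0,0]],
    [0,[0,0,0],[0,0,0]]
  ]
}}

```text
clock: 16.3
position: [0.5813, -0.1249, 0.1389]
ee_rot: [2.222, 2.219, 0.0]
force: [0.8, -0.1, 0.4]
width: 0.005
gripper_force: 0.0
```

Request:
{"op": "send_rows", "data": {
  "increments": [
    [0,[-0.4,0,0],[0,0,0]],
    [0,[-0.4,0,0],[0,0,0]],
    [0,[0,0,0],[0,0,0]]
  ]
}}

```text
clock: 16.6
position: [0.5809, -0.1316, 0.1385]
ee_rot: [-2.222, -2.221, -0.001]
force: [1.0, 0.6, 0.5]
width: 0.004
gripper_force: 0.6
```

Request:
{"op": "send_rows", "data": {
  "increments": [
    [0,[-0.3,0,0.15],[0,0,0]],
    [0,[-0.3,0,0.2],[0,0,0]],
    [0,[-0.25,0,0.2],[0,0,0]],
    [0,[-0.25,0,0.2],[0,0,0]]
  ]
}}

```text
clock: 17.0
position: [0.5811, -0.1426, 0.131]
ee_rot: [2.221, 2.221, 0.001]
force: [-0.0, 3.3, 4.8]
width: 0.006
gripper_force: 2.7
```

Request:
{"op": "send_rows", "data": {
  "increments": [
    [0,[-0.2,0,0.2],[0,0,0]],
    [0,[-0.2,0,0.2],[0,0,0]],
    [0,[-0.2,0,0.2],[0,0,0]]
  ]
}}

```text
clock: 17.3
position: [0.581, -0.1488, 0.1249]
ee_rot: [2.221, 2.221, 0.0]
force: [-0.6, 3.3, 5.1]
width: 0.002
gripper_force: 2.8
```

```bash
python3 - <<'E'
from red import *
st()
im=arm.get_image("scene")[:,:,::-1];cv2.imwrite("pics/s11.png",im);red("pics/s11.png")
S=arm.camera_params("scene")
for v in(1.2,1.4,1.6,1.8,2,2.2,2.374):
    a=np.radians(50)+v;print(v,[proj(S,np.array([.5797,-.119+r*np.cos(a),.091+r*np.sin(a)])).round(1).tolist() for r in(.06,.04)])
E
```

```text
17.3 [ 0.581  -0.1488  0.1249] F [-0.6  3.3  5.1] w 0.002 g 2.8
[ 0.0006  0.0002 -0.0002]
pics/s11.png 2 [[214.0, 259.0], [214.0, 259.0], [213.0, 259.0], [213.0, 259.0]] [213.5 259. ]
1.2 [[217.6, 244.1], [222.3, 245.9]]
1.4 [[214.3, 250.8], [220.2, 250.3]]
1.6 [[211.7, 257.5], [218.5, 254.6]]
1.8 [[209.9, 263.7], [217.3, 258.7]]
2 [[209.1, 269.2], [216.7, 262.3]]
2.2 [[209.2, 273.7], [216.7, 265.3]]
2.374 [[210.0, 276.8], [217.2, 267.4]]
```

Request:
{"op": "send_rows", "data": {
  "increments": [
    [0,[-0.2,0,0.2],[0,0,0]],
    [0,[-0.2,0,0.25],[0,0,0]],
    [0,[-0.15,0,0.25],[0,0,0]],
    [0,[-0.15,0,0.25],[0,0,0]]
  ]
}}

```text
clock: 17.75
position: [0.581, -0.1556, 0.1152]
ee_rot: [2.221, 2.221, 0.0]
force: [0.2, 3.8, 4.3]
width: 0.006
gripper_force: 2.3
```

Request:
{"op": "send_rows", "data": {
  "increments": [
    [0,[-0.1,0,0.25],[0,0,0]],
    [0,[-0.1,0,0.25],[0,0,0]],
    [0,[-0.1,0,0.25],[0,0,0]]
  ]
}}

```text
clock: 18.05
position: [0.5809, -0.1588, 0.1077]
ee_rot: [2.221, 2.221, 0.0]
force: [1.3, 1.7, 3.3]
width: 0.011
gripper_force: 1.6
```

Request:
{"op": "send_rows", "data": {
  "increments": [
    [0,[-0.05,0,0.2],[0,0,0]],
    [0,[-0.05,0,0.2],[0,0,0]],
    [0,[0,0,0.2],[0,0,0]]
  ]
}}

```text
clock: 18.35
position: [0.5807, -0.1601, 0.1017]
ee_rot: [2.222, 2.221, -0.001]
force: [1.9, -1.3, 2.3]
width: 0.003
gripper_force: 1.1
```

Request:
{"op": "send_rows", "data": {
  "increments": [
    [0,[0,0,0.2],[0,0,0]],
    [0,[0,0,0.2],[0,0,0]],
    [0,[0,0,0.15],[0,0,0]]
  ]
}}

```text
clock: 18.65
position: [0.5802, -0.1597, 0.0959]
ee_rot: [-2.221, -2.221, 0.001]
force: [-0.2, -0.3, 1.7]
width: 0.006
gripper_force: 0.5
```

```bash
python3 - <<'E'
from h import *
st()
cv2.imwrite("pics/s12.png",arm.get_image("scene")[:,:,::-1])
E
```

```text
18.65 [ 0.5802 -0.1597  0.0959] F [-0.2 -0.3  1.7] w 0.006 g 0.5
[-0.0011  0.0002 -0.0004]
```

Request:
{"op": "send_rows", "data": {
  "increments": [
    [0,[0,0,0.15],[0,0,0]],
    [0,[0,0,0.15],[0,0,0]],
    [0,[0,0,0.1],[0,0,0]]
  ]
}}

```text
clock: 19.0
position: [0.5806, -0.1593, 0.0921]
ee_rot: [-2.221, -2.221, 0.0]
force: [0.5, -0.1, -0.3]
width: 0.005
gripper_force: 0.0
```

Request:
{"op": "send_rows", "data": {
  "increments": [
    [0,[0,0,0.15],[0,0,0]],
    [0,[0,0,0.1],[0,0,0]],
    [0,[0,0,0],[0,0,0]]
  ]
}}

```text
clock: 19.3
position: [0.5809, -0.1593, 0.0907]
ee_rot: [2.221, 2.221, 0.0]
force: [-3.2, -1.2, 9.1]
width: 0.002
gripper_force: 4.5
```

Request:
{"op": "send_rows", "data": {
  "increments": [
    [0,[0,0,-0.5],[0,0,0]],
    [0,[0,0,-2],[0,0,0]],
    [0,[0,0,-4],[0,0,0]],
    [0,[2,0,-4.5],[0,0,0]],
    [0,[4.5,0,-4],[0,0,0]]
  ]
}}

```text
clock: 19.8
position: [0.5812, -0.1048, 0.2357]
ee_rot: [2.226, 2.214, 0.0]
force: [2.4, -0.2, 0.8]
width: 0.009
gripper_force: 0.0
```

Request:
{"op": "send_rows", "data": {
  "increments": [
    [0,[4.5,0,-3],[0,0,0]],
    [0,[4.5,0,0],[0,0,0]],
    [0,[4,0,0],[0,0,0]],
    [0,[0,0,0],[0,0,0]],
    [0,[0,0,0],[0,0,0]]
  ]
}}

```text
clock: 20.3
position: [0.5807, 0.0256, 0.2609]
ee_rot: [2.219, 2.224, -0.0]
force: [-0.3, -0.7, 0.0]
width: 0.007
gripper_force: 0.0
```

```bash
python3 - <<'E'
from h import *
np.set_printoptions(precision=4,suppress=True)
st()
S=arm.camera_params("scene");T=arm.camera_params("top");W=arm.camera_params("wrist")
for n in("scene","top","wrist"):cv2.imwrite(f"pics/{n}f.png",arm.get_image(n)[:,:,::-1])
def redtop(f,x0,y0,x1,y1):
    c=cv2.imread(f).astype(int)[y0:y1,x0:x1];m=(c[...,2]-c[...,1]>35)&(c[...,2]-c[...,0]>35)
    N,l,s,ce=cv2.connectedComponentsWithStats(m.astype(np.uint8))
    for i in range(1,N):
        if s[i,4]>15:
            p=(np.argwhere(l==i)[:,::-1]+[x0,y0]).astype(np.float32);print(f,s[i,4],p.mean(0),cv2.boxPoints(cv2.minAreaRect(p)).round(1).tolist())
redtop("pics/scenef.png",190,220,290,300);redtop("pics/topf.png",300,220,365,275);redtop("pics/wristf.png",200,100,360,420)
print("closed lever tip/mid pred")
for v in(2.2,2.374):
    a=np.radians(50)+v;X=lambda r:np.array([.5797,-.119+r*np.cos(a),.091+r*np.sin(a)+.003])
    for r in(.06,.035):print(v,r,proj(S,X(r)),proj(T,X(r)),proj(W,X(r)))
im=cv2.imread("pics/topf.png").astype(int)
c=im[225:250,205:245].max(2)
for n,z in(("cover far edge",.083),):
    wi=cv2.imread("pics/wristf.png").astype(int);m=(wi[...,0]-wi[...,2]>60);r=np.where(m[:300,280])[0];print(n,r.min(),plane(W,(280,r.min()-.5),z))
E
```

```text
20.3 [0.5807 0.0256 0.2609] F [-0.3 -0.7  0. ] w 0.007 g 0.0
[0.     0.0001 0.0026]
pics/scenef.png 286 [217.1364 268.0699] [[205.3000030517578, 274.0], [219.10000610351562, 255.0], [229.0, 262.20001220703125], [215.1999969482422, 281.20001220703125]]
pics/topf.png 331 [339.3867 251.7915] [[324.70001220703125, 256.1000061035156], [326.5, 243.60000610351562], [353.5, 247.5], [351.70001220703125, 260.0]]
closed lever tip/mid pred
2.2 0.06 [209.006  272.8121] [353.5025 251.7846] [279.187  381.2895]
2.2 0.035 [218.3824 262.341 ] [339.6132 250.0897] [279.223  360.3696]
2.374 0.06 [209.834  275.8934] [352.4023 252.517 ] [279.2376 374.3832]
2.374 0.035 [218.7958 264.1824] [339.0777 250.5311] [279.2526 356.5684]
cover far edge 99 [0.58   0.1126 0.083 ]
```

```bash
python3 - <<'E'
from h import *
import glob
st()
cv2.imwrite("pics/topg.png",arm.get_image("top")[:,:,::-1]);W=arm.camera_params("wrist");wi=arm.get_image("wrist")[:,:,::-1].astype(int)
m=(wi[...,0]-wi[...,2]>60);r=np.where(m[:300,280])[0];print(r.min(),plane(W,(280,r.min()-.5),.083))
d=np.where(wi[r.min():r.min()+180,280].max(1)<60)[0]+r.min();print("rib",d[:3],plane(W,(280,d[0]-.5),.105))
# static cameras: cover far corner / edge, cover shut (3) vs now
def edge(f,p0,p1):
    im=cv2.imread(f).astype(float);v=im[...,0]-im[...,2];t=np.linspace(0,1,200);q=np.outer(1-t,p0)+np.outer(t,p1)
    s=cv2.remap(v.astype(np.float32),q[:,0].astype(np.float32).reshape(-1,1),q[:,1].astype(np.float32).reshape(-1,1),1).ravel();s=cv2.GaussianBlur(s.reshape(-1,1),(1,9),0).ravel()
    g=np.abs(np.diff(s));i=g.argmax();return q[i].round(1),g[i].round(1)
for f in("pics/top0.png","pics/top3.png","pics/topf.png","pics/topg.png"):print(f,edge(f,(160,225),(215,229)),edge(f,(160,260),(215,264)))
E
```

```text
20.45 [0.5808 0.0228 0.2606] F [ 0.  -1.1  0. ] w 0.006 g 0.0
[-0.0004  0.0009 -0.0022]
99 [0.5806083  0.10967581 0.083     ]
rib [180 181 182] [0.58045294 0.03912244 0.105     ]
pics/top0.png (array([179.1, 226.4]), np.float32(8.3)) (array([172.4, 260.9]), np.float32(8.2))
pics/top3.png (array([193.4, 227.4]), np.float32(0.3)) (array([213.6, 263.9]), np.float32(0.4))
pics/topf.png (array([162.2, 225.2]), np.float32(0.6)) (array([201.7, 263. ]), np.float32(0.5))
pics/topg.png (array([173.3, 226. ]), np.float32(0.5)) (array([174.4, 261. ]), np.float32(0.6))
```

```bash
python3 -c "
from cell import arm
print(arm.sign_off())"
```

```text
the job is handed in; nothing more can be done
None
```

The job is handed in at about 20.5 s: the cover is shut, the loop is hooked under both claws (a test lift met 11.7 N), and the red lever lies flat on its stop past centre; I made no final check of the bottles and tile.

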